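# Open the clamshell test fixture

### The arm

A 7-joint arm with a two-finger parallel gripper is mounted at the origin on the work surface. World frame = base frame: x ahead of the robot, y to its left, z up, the work surface at z = 0. Lengths are in m, angles in rad, forces in N, time in s.
With the tool pointing down it reaches from about 0.425 to 0.925 m from the base axis. Payload 6.8 kg.
Tool frame: the origin (TCP) lies between the finger pads; the fingertips stand 11 mm ahead of it and the grasp point (between the pads) lies 8 mm behind it (robot.tips_ahead is the distance from the TCP to the fingertips, in m); z points along the fingers, y is the direction in which the jaws open and shut (so a half turn about z gives the same grasp; the last joint's range is limited). The gripper opens to 88 mm and grips with 3 to 60 N. Pads are 20 mm wide; open, the fingers measure 115 mm over their backs; the gripper's body (75 mm by 178 mm) begins 61 mm behind the grasp point.
Start: joints at [1.144, 0.477, 0.022, 1.555, -0.011, 1.109, -0.083], TCP at [0.212, -0.641, 0.234] pointing down, gripper open.
Joint ranges: [-2.96, 2.96], [-0.34, 2.1], [-1.41, 1.46], [0.24, 2.44], [-1.37, 4.51], [0.17, 1.92], [-2.96, 2.96]. Speed limits (rad/s): [2.39, 2.39, 3.14, 3.14, 3.14, 3.14, 3.14].

### API

Orientations are given as a unit quaternion [w, x, y, z].
In Python, from station import robot, vision gives the robot as it stands.
- The arm moves only by the tool arm_command, never from a script. Its argument "deltas" is a list of rows, each a list of 7 numbers: the opening, from 0 (shut) to 1 (fully open), then the shift along the tool's x, y, z normalised to -1 to 1, where 1 is 120 mm, then the turn, a rotation vector about the tool's x, y, z normalised to -1 to 1, where 1 is pi/2 rad. A call has 1 to 12 rows; each row is the pose to reach, as a shift and turn from the pose commanded when the call began, along the tool's axes at that moment; what a row does not reach only later rows make up. A row lasts 1/12 s, in which the tool goes at most 41.7 mm and 7.16 degrees, less where a joint would pass 70% of its speed; a pose out of reach is approached as far as the arm can. A call with a number of a shift or a turn outside -1 to 1 is refused whole. A call with a gripper value outside its range is refused whole. The fingers move at their own pace and stop on an object; the grip force is fixed at half the most. Time passes only in rows, so rows that repeat a pose let the fingers close. It gives the time, the measured TCP pose, the force and the opening at its end, in the units of the state.
- robot.state(): the state, without advancing time (a new reading comes with each control period).
- vision.get_image(name): name is "side" or "top"; returns the picture (384x512x3 uint8, blue, green, red); there is no depth.
- vision.get_calibration(name): a dict with "mtx" (3x3 intrinsics, pixels), "dist_coeffs" ([k1, k2, p1, p2, k3] as OpenCV has them; the pictures are not rectified), "world_from_camera" (4x4, takes a point from camera to world coordinates). Camera axes: x right, y up, looking along -z (the intrinsics and any distortion apply to the point x, -y, -z); pixel columns grow to the right and rows downward; lengths in m; the calibration is good to about 2 mm. A picture is of the moment at which its call begins. get_calibration takes no time and is no camera call.
- robot.close_job(): hands the job in, once; it reports no verdict.
Trained networks look in the newest picture that a camera, given by its name, has taken for a name from the list of things; names that differ only in an ending like _2 or _b are one class to them, and where a whole thing is asked for, a point or a joint stands for the part that bears it (a point fixed in the world has none). Each returns a list of dicts, best first, with "confidence" (0 to 1); they miss things now and then, are a little off and sometimes report something else, mostly with a low value. They report only what shows in the picture. A call takes as long as a camera call. They do not tell look-alikes from the thing itself.
- vision.outline_of(camera, name): "mask" (384x512 bool, what is visible of it) and "bbox" ([left, top, right, bottom] in pixels, round what is visible of it).
The state is a dict: "clock": time; "joints": joint angles; "joint_velocities": joint speeds; "effort": joint torques, N m; "position": TCP position; "tool_rot": TCP orientation; "contact_force": force on the tool from outside, world axes, zero at the start; "moment": the same for the moment, N m; "finger_gap": finger opening in m.
Only numpy, scipy, OpenCV 4.12 (cv2) and the standard library are available. Lean on these libraries where they do the work, as an engineer would, in place of code of your own. Each camera call takes 0.05 s, during which the arm holds its last target.

### The job

Press the release tab of the clamshell test fixture so that its spring-loaded lid pops up, then push the lid on until it is fully open, leaning back on its stop and staying there by itself. The wire-bonded module in the nest under the lid must not be touched, and must stay in its nest; pick nothing up, and leave the things standing around the fixture where they are.

Things in the scene. Friction and masses are not known exactly. Their poses are not given: they have to be found in the camera images.
- fixture: Clamshell test fixture, bolted down (fixed). Origin: centre of its underside, on the bench; x points from its front (latch) to its back (hinge), z up. Foot plate 150 (x) by 126 (y) by 8 mm; black body 130 by 100 mm, top at z 34, side rails to z 41.5; hinge lugs at the back up to z 50. Aluminium lid with clear window on top; steel latch in front, its tab reaching out to x -114 mm.
- latch (a joint): Release latch, rad: 0 at rest, 0.32 right down. Pivot: y-parallel axis at fixture x -73, z 18 mm; pressing the tab down swings the hook forward off the lid's lip. The lid comes free at about 0.15 to 0.18 (tab pressed about 4 mm at tab; full travel 8 mm). Takes about 5 N, 6 to 7 N right down; springs back. The latch's upright is 36 mm wide (y) and its hook reaches up to z 51 mm.
- tab (a point): The press point on the upper face of the release tab: a flat steel plate 36 mm wide (y), its free part about 36 mm long (x), 4 mm thick, sticking out level at the front. At rest this point is at fixture x = -99, y = 0, z = 28 mm, 15 mm behind the tab's front edge. It moves with the latch.
- lid (a joint): Lid angle, rad: 0 shut and latched. Once released, its spring lifts it to about 0.87 (50 deg) and no further. From there it moves freely (0.16 kg, a little damping; 1 or 2 N at the edge) and falls back on to the spring if let go; past upright (about 1.6) it falls on by itself to its open stop at 1.92 (110 deg) and stays. A finger pointing down can push its raised edge to the back, rising with it.
- lid_edge (a point): Middle of the lid's front edge, the end of its 30 mm wide, 4 mm thick catch lip, 126 mm from the hinge axis. The lid plate behind it is 80 mm wide (y) and 8 mm thick, its front edge 118 mm from the hinge axis. Shut, the point is at fixture x = -68, z = 44 mm; it moves with the lid: up and to the back.
- lid_hinge (a point): Point on the lid's hinge axis, which is parallel to the fixture's y: fixture x = 58, y = 0, z = 46 mm. The lid plate is centred on this axis (4 mm to either face).
- nest (a point): Centre of the nest floor in the fixture, fixture x = -8, y = 0, z = 34 mm: an inside space of 27 (x) by 53 (y) mm with 4 mm high white walls.
- module: Wire-bonded module lying loose in the nest: copper carrier 24 (x) by 50 (y) by 3 mm with ceramic and two dark chips, 4.5 mm high in all, 30 g. Origin: centre of its underside. Not to be touched.
- spool: Bystander: white plastic bonding-wire spool standing on its flange, 50 mm diameter, 32 mm high. Origin: centre of its underside.
- chip_box: Bystander: flat black chip box, 51 by 51 by 11 mm. Origin: centre of its underside.
- bottle: Bystander: small amber bottle with black cap, 34 mm diameter, 72 mm high. Origin: centre of its underside.
- tweezers: Bystander: steel tweezers lying flat, about 120 mm long, 15 mm wide, 8 mm high. Origin: underside, at mid-length.
Mind the look-alikes: they are no part of the job. Of the things that look like the fixture, take the one that is farthest from the robot's base at the start.

How it is judged:
By the outcome, as a careful person would: the job done as asked, in the order asked, and still so for the second after the job is handed in, with the robot touching nothing.
It also fails if it takes over 43 s, if anything falls off the work surface, if the arm or the gripper's body presses on something with over 40 N, if the wrist force passes 120 N, or if a joint passes its speed limit or range.

## Working session

There is one attempt and no reset: what is moved stays moved. The work goes in short steps, Python scripts to look and compute and a tool call to move; the robot and the scene stay as the last step left them, time stands still between calls to the robot, and variables do not carry over. Pictures are saved under pics/ and viewed, and the job is handed in when it is done.

Besides the shell and the picture viewer there is one more tool, called after "Call:" as name(argument=value, ...) on one line, values as JSON. arm_command: Moves the arm, as the interface text tells. Scaled input: -1 to 1 covers 120 mm each way for a shift and pi/2 rad each way for a turn. Its arguments: {"type":"object","properties":{"deltas":{"type":"array"}},"required":["deltas"]}

```bash
ls; mkdir -p pics; python3 - <<'E'
from station import robot, vision
import cv2,numpy as np
s=robot.state();print(s['clock'],s['position'],s['tool_rot'],s['finger_gap'],s['contact_force'])
for n in('side','top'):
    im=vision.get_image(n);cv2.imwrite(f'pics/{n}0.png',im)
    c=vision.get_calibration(n);print(n,c)
    for k in('fixture','spool','bottle'):
        for d in vision.outline_of(n,k):print(n,k,round(d['confidence'],2),d['bbox'])
print(robot.state()['clock'])
E
```

```text
pics
0.0 [ 0.21135674 -0.64042983  0.2326803 ] [-8.96569137e-04  9.87319201e-01  1.58744908e-01 -2.14803961e-04] 0.0877561623558343 [-1.40918623  1.40301127  0.04177257]
side {'mtx': array([[371.05207927,   0.        , 250.76227827],
       [  0.        , 371.05207927, 195.77085553],
       [  0.        ,   0.        ,   1.        ]]), 'dist_coeffs': array([-0.01500736,  0.        ,  0.        ,  0.        ,  0.        ]), 'world_from_camera': array([[ 0.98732088,  0.12611712, -0.09639479,  0.47951167],
       [-0.15858095,  0.75672375, -0.63420916, -0.58406031],
       [-0.00704041,  0.64145432,  0.76712893,  0.74512704],
       [ 0.        ,  0.        ,  0.        ,  1.        ]])}
side fixture 0.64 [196.1, 160.5, 267.4, 206.7]
side fixture 0.59 [212.3, 162.1, 262.4, 191.1]
side fixture 0.58 [115.9, 131.1, 190.8, 179.1]
side fixture 0.57 [105.8, 298.4, 204.6, 371.2]
side spool 0.62 [204.7, 134.6, 224.0, 154.7]
side bottle 0.64 [269.0, 210.0, 286.2, 236.8]
top {'mtx': array([[418.12741145,   0.        , 254.86773961],
       [  0.        , 418.12741145, 194.09983521],
       [  0.        ,   0.        ,   1.        ]]), 'dist_coeffs': array([-0.06695697,  0.        ,  0.        ,  0.        ,  0.        ]), 'world_from_camera': array([[-0.02452263,  0.97992724, -0.19784145,  0.32646844],
       [-0.99969654, -0.02357437,  0.00714725,  0.0101828 ],
       [ 0.00233979,  0.19795668,  0.98020798,  1.16913392],
       [ 0.        ,  0.        ,  0.        ,  1.        ]])}
top fixture 0.72 [335.4, 237.2, 388.7, 312.6]
top fixture 0.67 [154.0, 244.9, 206.2, 317.8]
top fixture 0.58 [209.9, 173.5, 253.7, 239.6]
top spool 0.71 [163.4, 203.1, 186.5, 226.2]
top spool 0.33 [205.5, 172.5, 256.5, 240.7]
top bottle 0.51 [277.6, 166.2, 289.1, 180.0]
0.4
```

View pics/side0.png

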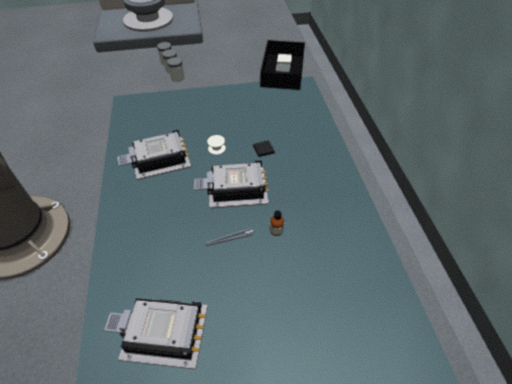

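View pics/top0.png

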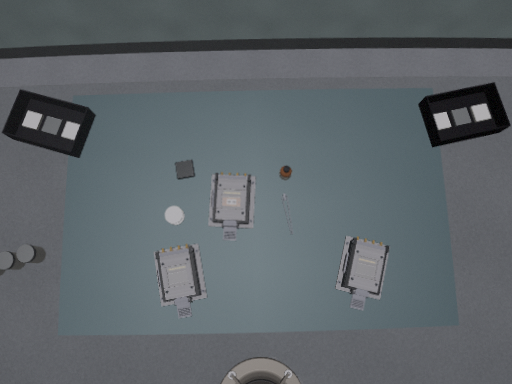

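```bash
cat > h.py <<'E'
import numpy as np,cv2
from station import robot, vision
CAL={n:vision.get_calibration(n) for n in('side','top')}
F=np.diag([1.,-1,-1])
def proj(n,P):
    c=CAL[n];T=c['world_from_camera'];R=F@T[:3,:3].T;t=-R@T[:3,3]
    return cv2.projectPoints(np.asarray(P,float).reshape(-1,3),cv2.Rodrigues(R)[0],t,c['mtx'],c['dist_coeffs'])[0].reshape(-1,2)
def unproj(n,uv,z):
    c=CAL[n];T=c['world_from_camera']
    q=cv2.undistortPoints(np.array(uv,float).reshape(-1,1,2),c['mtx'],c['dist_coeffs']).reshape(-1,2)
    d=(T[:3,:3]@F@np.c_[q,np.ones(len(q))].T).T
    s=(z-T[2,3])/d[:,2:];return T[:3,3]+s*d
E
python3 - <<'E'
from h import *
for n,pts in(('top',[(232,200),(180,275),(363,267)]),('side',[(238,180),(160,150),(162,325)])):
    p=unproj(n,pts,.045);print(n,p.round(3),np.hypot(p[:,0],p[:,1]).round(3))
im=cv2.imread('pics/top0.png');cv2.imwrite('pics/tc.png',cv2.resize(im[155:255,190:310],None,fx=6,fy=6,interpolation=cv2.INTER_CUBIC))
im=cv2.imread('pics/side0.png');cv2.imwrite('pics/sc.png',cv2.resize(im[125:245,180:300],None,fx=5,fy=5,interpolation=cv2.INTER_CUBIC))
E
```

```text
top [[ 0.538  0.065  0.045]
 [ 0.339  0.206  0.045]
 [ 0.348 -0.282  0.045]] [0.542 0.397 0.448]
side [[ 0.544  0.052  0.045]
 [ 0.347  0.198  0.045]
 [ 0.349 -0.295  0.045]] [0.546 0.4   0.457]
```

View pics/tc.png

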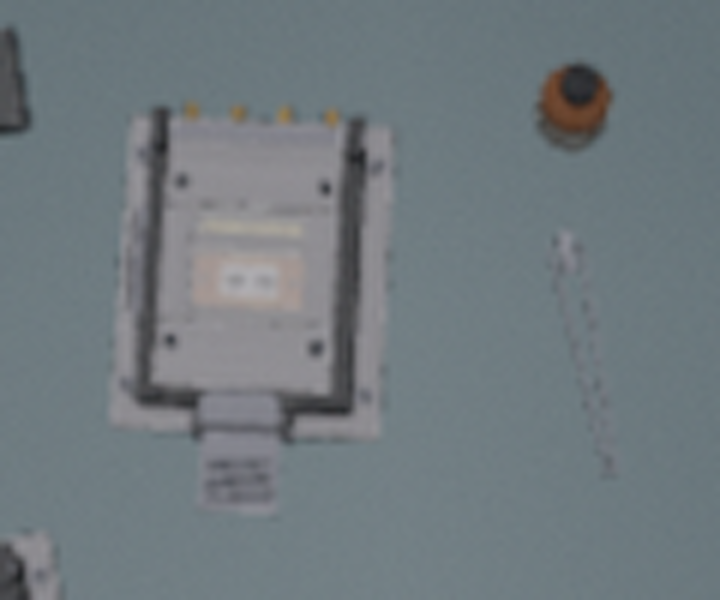

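View pics/sc.png

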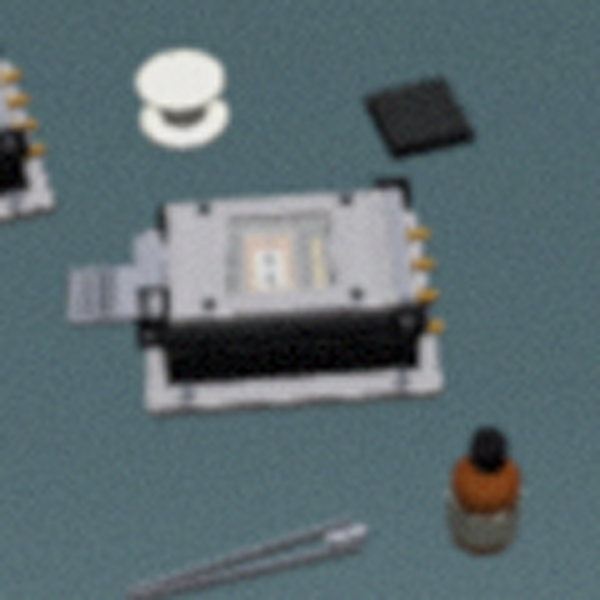

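```bash
cat >> h.py <<'E'
def fx(p,P):
    P=np.asarray(P,float).reshape(-1,3);c,s=np.cos(p[2]),np.sin(p[2])
    return np.c_[p[0]+c*P[:,0]-s*P[:,1],p[1]+s*P[:,0]+c*P[:,1],P[:,2]]
E
python3 - <<'E'
from h import *
from scipy.optimize import least_squares
o=[('top',6,190,155,[(132,115,75,63,8),(393,124,75,-63,8),(112,425,-75,63,8),(380,438,-75,-63,8),(198,509,-114,18,28),(275,516,-114,-18,28)]),
('side',5,180,125,[(150,411,-75,-63,0),(443,391,75,-63,0),(70,268,-114,18,28),(68,320,-114,-18,28)])]
def res(p,which=('top','side')):
    r=[]
    for n,f,a,b,L in o:
        if n not in which: continue
        L=np.array(L,float);uv=(L[:,:2]+.5)/f-.5+[a,b]
        r.append(proj(n,fx(p,L[:,2:]/1000))-uv)
    return np.concatenate(r).ravel()
for w in(('top',),('side',),('top','side')):
    s=least_squares(res,[.55,.06,0],args=(w,));print(w,s.x.round(4),np.round(s.fun.reshape(-1,2),1).tolist())
p=s.x
print('tab',fx(p,[-.099,0,.028]),'hinge',fx(p,[.058,0,.046]))
for n,z in(('top',3),('side',3)):
    im=cv2.imread(f'pics/{n}0.png')
    im=cv2.resize(im,None,fx=4,fy=4,interpolation=cv2.INTER_CUBIC)
    def poly(L):
        q=((proj(n,fx(p,np.array(L)/1000.))+.5)*4-.5).astype(int);cv2.polylines(im,[q],True,(0,0,255),1)
    poly([(75,63,8),(75,-63,8),(-75,-63,8),(-75,63,8)])
    poly([(-60,40,50),(58,40,50),(58,-40,50),(-60,-40,50)])
    poly([(-114,18,28),(-78,18,28),(-78,-18,28),(-114,-18,28)])
    q=(proj(n,fx(p,[0,0,.04]))[0]*4).astype(int)
    cv2.imwrite(f'pics/o_{n}.png',im[q[1]-250:q[1]+250,q[0]-300:q[0]+300])
E
```

```text
('top',) [ 0.5448  0.0671 -0.0697] [[-0.2, -0.2], [0.3, 0.2], [-0.4, 0.1], [0.0, 0.1], [-0.0, 0.2], [0.3, -0.4]]
('side',) [ 0.5428  0.0689 -0.0635] [[0.3, 0.6], [-0.0, 0.0], [-0.3, -0.3], [0.0, -0.4]]
('top', 'side') [ 0.544   0.0675 -0.0701] [[-0.3, 0.0], [0.1, 0.5], [-0.6, 0.4], [-0.2, 0.3], [-0.2, 0.5], [0.2, -0.1], [0.6, 0.9], [0.4, 0.5], [0.2, -0.2], [0.5, -0.3]]
tab [[0.445228  0.0744724 0.028    ]] hinge [[0.60184212 0.0634716  0.046     ]]
```

View pics/o_top.png

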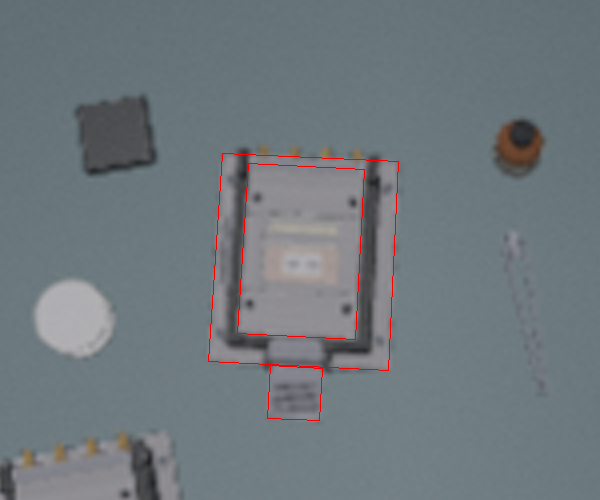

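View pics/o_side.png

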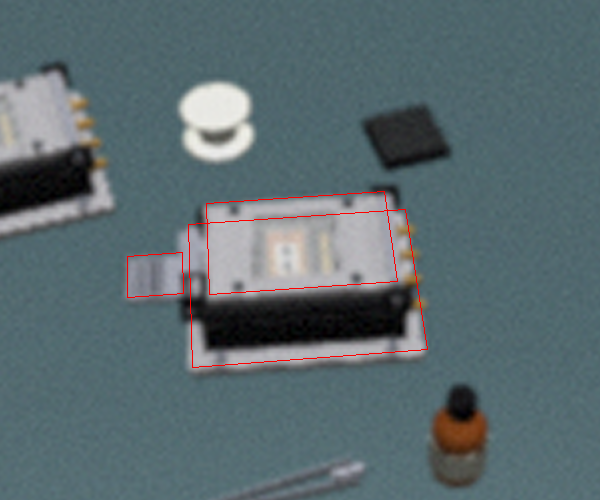

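I take fixture A at top pixel (232,200), side (238,180). It is 0.54 m from the base. The look-alikes are B at top (180,275), 0.40 m, and C at top (363,267), 0.45 m. The close crop shows A with the copper module under its window, the tab towards the robot, and a fitted pose of (0.544, 0.0675), yaw -0.070, with residuals under 1 px. First I close the fingers, turn into line with the fixture and start across.

Call:
arm_command(deltas=[[0, 0.33, -0.33, 0, 0, 0, 0.07], [0, 0.66, -0.66, 0, 0, 0, 0.14], [0, 1, -1, 0, 0, 0, 0.2], [0, 1, -1, 0, 0, 0, 0.248], [0, 1, -1, 0, 0, 0, 0.248]])

```text
clock: 0.82
position: [0.293, -0.4823, 0.2336]
tool_rot: [-0.002, 0.999, -0.033, 0.001]
contact_force: [0.4, 1.1, -0.1]
finger_gap: 0.0579
```

```bash
cat > g.py <<'E'
from h import *
from scipy.spatial.transform import Rotation as R
p=[.544,.0675,-.0701]
import sys
def rep(target=None):
    s=robot.state();q=np.array(s['tool_rot']);M=R.from_quat(q[[1,2,3,0]]).as_matrix()
    pos=np.array(s['position']);c,sn=np.cos(p[2]),np.sin(p[2])
    d=pos-[p[0],p[1],0];f=np.array([c*d[0]+sn*d[1],-sn*d[0]+c*d[1],d[2]])
    tip=pos+M[:,2]*robot.tips_ahead
    print('t',round(s['clock'],2),'tcp',pos.round(4),'fix mm',(f*1000).round(1),'gap',round(s['finger_gap'],4),'F',np.round(s['contact_force'],1))
    print('xdir yaw',np.arctan2(M[1,0],M[0,0]).round(4),'zdir',M[:,2].round(3),'tip z mm',(tip[2]*1000).round(1))
    if target is not None:
        T=fx(p,np.array(target)/1000.)[0]-pos
        print('tool delta mm',(M.T@T*1000).round(1),'norm',(M.T@T/.12).round(3))
if __name__=='__main__':rep([float(a) for a in sys.argv[1:]] or None)
E
python3 g.py -104 0 100
```

```text
t 0.82 tcp [ 0.293  -0.4823  0.2336] fix mm [-211.8 -566.   233.6] gap 0.0579 F [ 0.4  1.1 -0.1]
xdir yaw -0.0653 zdir [ 0.002  0.004 -1.   ] tip z mm 222.6
tool delta mm [ 110.3 -565.   136. ] norm [ 0.919 -4.708  1.133]
```

Call:
arm_command(deltas=[[0, 0.3, -0.33, 0, 0, 0, 0], [0, 0.6, -0.67, 0, 0, 0, 0], [0, 0.9, -1, 0, 0, 0, 0], [0, 0.9, -1, 0, 0, 0, 0]])

```text
clock: 1.15
position: [0.4059, -0.3754, 0.2341]
tool_rot: [0.0, 0.999, -0.035, 0.0]
contact_force: [1.4, -0.1, -0.5]
finger_gap: 0.0313
```

Call:
arm_command(deltas=[[0, 0, -0.33, 0, 0, 0, 0], [0, 0, -0.67, 0, 0, 0, 0], [0, 0, -1, 0, 0, 0, 0], [0, 0, -1, 0, 0, 0, 0]])

```text
clock: 1.48
position: [0.4139, -0.2501, 0.2337]
tool_rot: [-0.001, 1.0, -0.03, -0.0]
contact_force: [1.0, -0.2, 0.6]
finger_gap: 0.0048
```

Call:
arm_command(deltas=[[0, 0, -0.33, 0, 0, 0, 0], [0, 0, -0.67, 0, 0, 0, 0], [0, 0, -1, 0, 0, 0, 0], [0, 0, -1, 0, 0, 0, 0]])

```text
clock: 1.82
position: [0.422, -0.1312, 0.2341]
tool_rot: [-0.001, 1.0, -0.03, 0.0]
contact_force: [1.3, -1.0, -0.7]
finger_gap: 0.0006
```

Call:
arm_command(deltas=[[0, 0, -0.33, 0, 0, 0, 0], [0, 0, -0.67, 0, 0, 0, 0], [0, 0, -1, 0, 0, 0, 0], [0, 0, -1, 0, 0, 0, 0], [0, 0, -1, 0, 0, 0, 0]])

```text
clock: 2.23
position: [0.4301, -0.0167, 0.234]
tool_rot: [-0.0, 0.999, -0.033, 0.0]
contact_force: [0.2, -0.8, 0.1]
finger_gap: 0.0006
```

```bash
python3 g.py -104 0 100
```

```text
t 2.23 tcp [ 0.4301 -0.0167  0.234 ] fix mm [-107.7  -92.   234. ] gap 0.0006 F [ 0.2 -0.8  0.1]
xdir yaw -0.0655 zdir [ 0.001  0.    -1.   ] tip z mm 223.0
tool delta mm [  4.1 -92.  134. ] norm [ 0.034 -0.766  1.117]
```

Call:
arm_command(deltas=[[0, 0.03, -0.33, 0, 0, 0, 0], [0, 0.034, -0.65, 0.3, 0, 0, 0], [0, 0.034, -0.766, 0.6, 0, 0, 0], [0, 0.034, -0.766, 0.9, 0, 0, 0], [0, 0.034, -0.766, 1, 0, 0, 0], [0, 0.034, -0.766, 1, 0, 0, 0]])

```text
clock: 2.73
position: [0.4379, 0.0711, 0.1103]
tool_rot: [0.001, 0.999, -0.036, -0.004]
contact_force: [-0.6, -0.0, 1.1]
finger_gap: 0.0005
```

```bash
python3 g.py -104 0 40; cat > look.py <<'E'
from h import *
import sys
k=sys.argv[1]
a=vision.get_image('side');b=vision.get_image('top')
A=cv2.resize(a[100:260,130:330],(750,600),interpolation=cv2.INTER_CUBIC)
B=cv2.resize(b[150:270,160:310],(750,600),interpolation=cv2.INTER_CUBIC)
cv2.imwrite(f'pics/s{k}.png',A);cv2.imwrite(f'pics/t{k}.png',B)
E
python3 look.py 1
```

```text
t 2.73 tcp [0.4379 0.0711 0.1103] fix mm [-106.1   -3.8  110.3] gap 0.0005 F [-0.6 -0.   1.1]
xdir yaw -0.0714 zdir [-0.007 -0.002 -1.   ] tip z mm 99.3
tool delta mm [ 2.5 -4.  70.3] norm [ 0.021 -0.033  0.586]
```

View pics/s1.png

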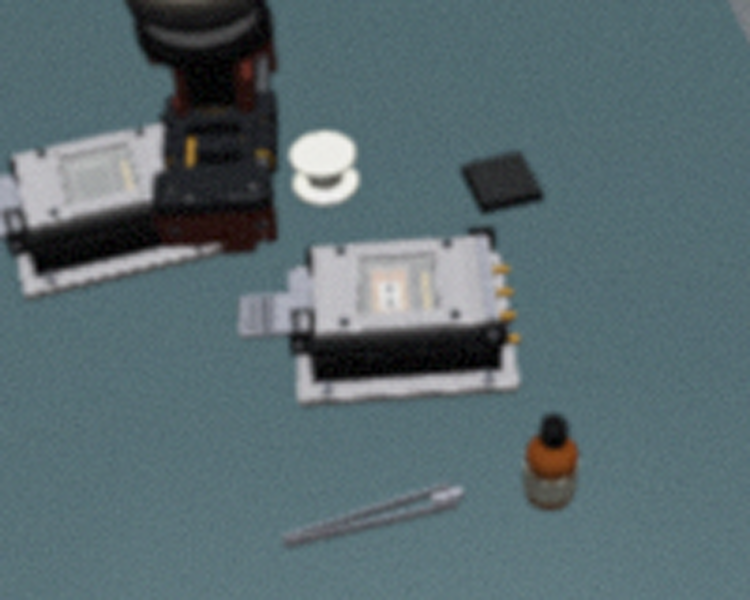

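View pics/t1.png

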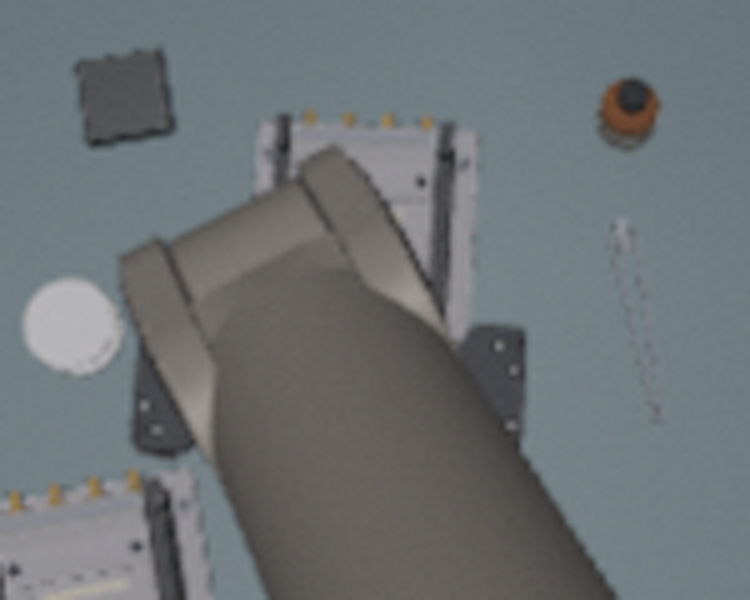

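The side view shows the gripper body above the tab, with the fingers hidden behind it. The scene is unchanged. I go down to just above the tab.

Call:
arm_command(deltas=[[0, 0.02, -0.03, 0.1, 0, 0, 0], [0, 0.02, -0.03, 0.3, 0, 0, 0], [0, 0.02, -0.03, 0.45, 0, 0, 0], [0, 0.02, -0.03, 0.5, 0, 0, 0], [0, 0.02, -0.03, 0.5, 0, 0, 0], [0, 0.02, -0.03, 0.5, 0, 0, 0]])

```text
clock: 3.33
position: [0.444, 0.0762, 0.0549]
tool_rot: [-0.0, 0.999, -0.036, 0.001]
contact_force: [0.4, -0.3, 0.6]
finger_gap: 0.0002
```

```bash
python3 g.py -104 0 39; python3 -c "
from h import *
s=robot.state();print(proj('side',np.array(s['position'])-[0,0,.011]),proj('top',np.array(s['position'])))"; python3 look.py 2
```

```text
t 3.33 tcp [0.444  0.0762 0.0549] fix mm [-100.4    1.7   54.9] gap 0.0002 F [ 0.4 -0.3  0.6]
xdir yaw -0.0717 zdir [ 0.002  0.    -1.   ] tip z mm 43.9
tool delta mm [-3.6  1.7 15.9] norm [-0.03   0.014  0.133]
[[198.28516354 178.12189157]] [[228.0862459  234.18373335]]
```

View pics/s2.png

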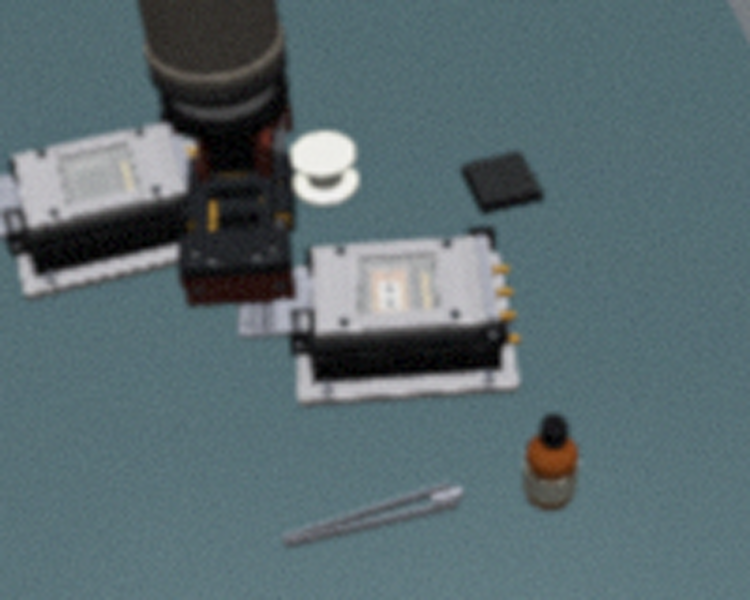

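Call:
arm_command(deltas=[[0, -0.03, 0.014, 0.05, 0, 0, 0], [0, -0.03, 0.014, 0.1, 0, 0, 0], [0, -0.03, 0.014, 0.1, 0, 0, 0], [0, -0.03, 0.014, 0.1, 0, 0, 0]])

```text
clock: 3.77
position: [0.4387, 0.075, 0.0414]
tool_rot: [0.0, 0.999, -0.035, -0.0]
contact_force: [0.1, -1.0, -0.4]
finger_gap: 0.0002
```

```bash
python3 g.py -104 0 37
```

```text
t 3.77 tcp [0.4387 0.075  0.0414] fix mm [-1.056e+02  1.000e-01  4.140e+01] gap 0.0002 F [ 0.1 -1.  -0.4]
xdir yaw -0.0706 zdir [-0.001 -0.    -1.   ] tip z mm 30.4
tool delta mm [1.6 0.1 4.4] norm [0.013 0.001 0.036]
```

Call:
arm_command(deltas=[[0, 0.01, 0, 0.015, 0, 0, 0], [0, 0.01, 0, 0.03, 0, 0, 0], [0, 0.01, 0, 0.045, 0, 0, 0], [0, 0.01, 0, 0.045, 0, 0, 0]])

```text
clock: 4.1
position: [0.4395, 0.0752, 0.0359]
tool_rot: [0.0, 0.999, -0.035, -0.001]
contact_force: [-1.8, -0.0, 4.2]
finger_gap: 0.0008
```

```bash
python3 g.py -104 0 33
```

```text
t 4.1 tcp [0.4395 0.0752 0.0359] fix mm [-104.7    0.3   35.9] gap 0.0008 F [-1.8 -0.   4.2]
xdir yaw -0.0704 zdir [-0.001 -0.    -1.   ] tip z mm 24.9
tool delta mm [0.7 0.3 2.9] norm [0.006 0.003 0.024]
```

Contact, 4 N with the tip at 25 mm. I press a little further.

Call:
arm_command(deltas=[[0, 0, 0, 0.008, 0, 0, 0], [0, 0, 0, 0.016, 0, 0, 0], [0, 0, 0, 0.022, 0, 0, 0], [0, 0, 0, 0.022, 0, 0, 0], [0, 0, 0, 0.022, 0, 0, 0], [0, 0, 0, 0.022, 0, 0, 0]])

```text
clock: 4.6
position: [0.439, 0.0752, 0.0333]
tool_rot: [0.0, 0.999, -0.035, -0.001]
contact_force: [-5.2, 2.5, 4.8]
finger_gap: 0.0003
```

```bash
python3 g.py; python3 look.py 3
```

```text
t 4.6 tcp [0.439  0.0752 0.0333] fix mm [-105.3    0.3   33.3] gap 0.0003 F [-5.2  2.5  4.8]
xdir yaw -0.0703 zdir [-0.002 -0.    -1.   ] tip z mm 22.3
```

View pics/s3.png

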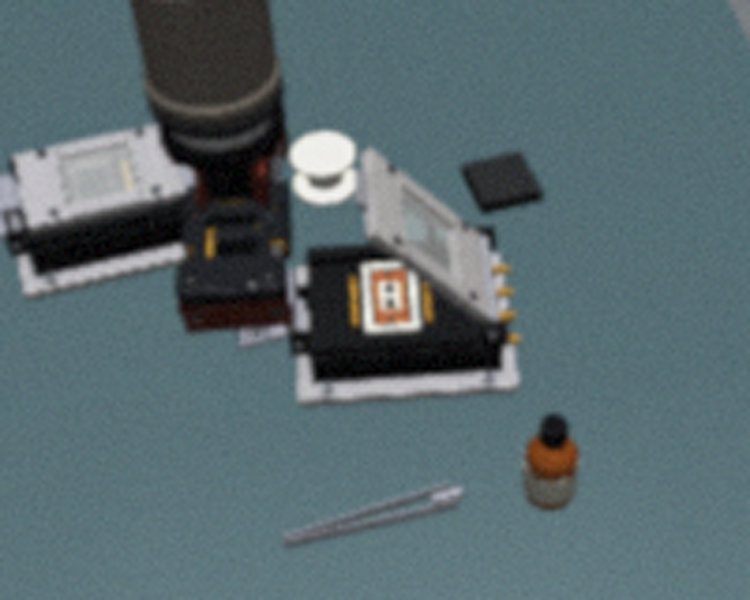

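The lid has popped to about 50° (edge at side-crop (368,155)) and the module lies in its nest at (390,295). I rise straight up, in front of the lid.

Call:
arm_command(deltas=[[0, 0, 0, -0.1, 0, 0, 0], [0, 0, 0, -0.3, 0, 0, 0], [0, 0, 0, -0.55, 0, 0, 0], [0, 0, 0, -0.8, 0, 0, 0], [0, 0, 0, -0.87, 0, 0, 0], [0, 0, 0, -0.87, 0, 0, 0], [0, 0, 0, -0.87, 0, 0, 0]])

```text
clock: 5.28
position: [0.4407, 0.0747, 0.1378]
tool_rot: [0.0, 0.999, -0.036, 0.001]
contact_force: [0.5, -0.1, -0.1]
finger_gap: 0.0005
```

```bash
python3 g.py -48 0 138; python3 look.py 4
```

```text
t 5.28 tcp [0.4407 0.0747 0.1378] fix mm [-103.6   -0.   137.8] gap 0.0005 F [ 0.5 -0.1 -0.1]
xdir yaw -0.0713 zdir [ 0.001 -0.    -1.   ] tip z mm 126.8
tool delta mm [55.6 -0.1 -0.1] norm [ 0.463 -0.001 -0.001]
```

View pics/s4.png

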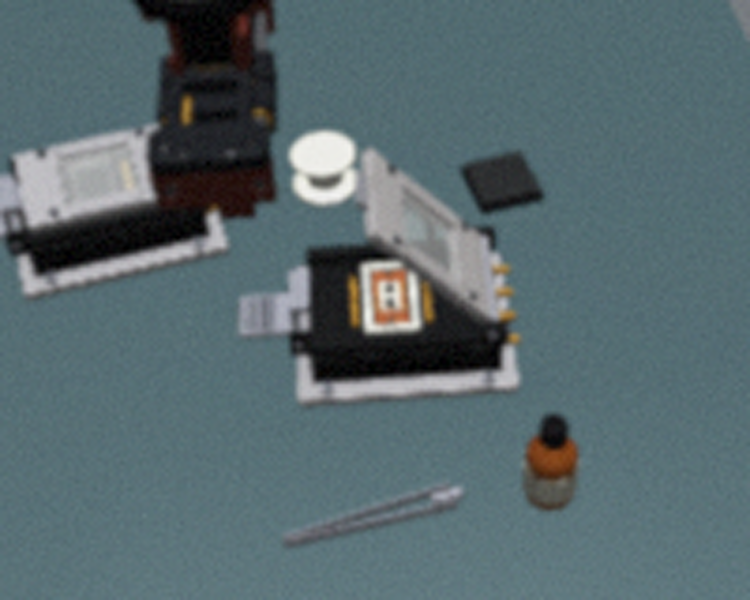

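Call:
arm_command(deltas=[[0, 0.15, 0, 0, 0, 0, 0], [0, 0.35, 0, 0, 0, 0, 0], [0, 0.48, 0, 0, 0, 0, 0], [0, 0.54, 0, 0, 0, 0, 0], [0, 0.59, 0, -0.02, 0, 0, 0], [0, 0.64, 0, -0.06, 0, 0, 0], [0, 0.7, 0, -0.09, 0, 0, 0], [0, 0.75, 0, -0.11, 0, 0, 0], [0, 0.8, 0, -0.13, 0, 0, 0], [0, 0.8, 0, -0.13, 0, 0, 0]])

```text
clock: 6.22
position: [0.5377, 0.0683, 0.1545]
tool_rot: [-0.0, 0.999, -0.036, 0.001]
contact_force: [-0.4, 0.9, -0.7]
finger_gap: 0.0004
```

```bash
python3 g.py 39 0 165; python3 look.py 5
```

```text
t 6.22 tcp [0.5377 0.0683 0.1545] fix mm [ -6.3   0.3 154.5] gap 0.0004 F [-0.4  0.9 -0.7]
xdir yaw -0.0712 zdir [ 0.002  0.    -1.   ] tip z mm 143.5
tool delta mm [ 45.3   0.3 -10.4] norm [ 0.378  0.002 -0.087]
```

View pics/s5.png

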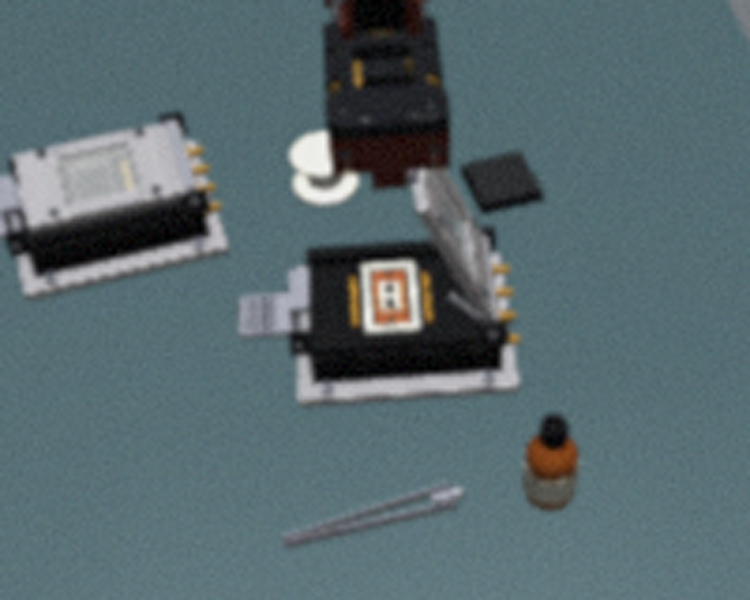

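The lid is following the finger (about 65°). I push on past upright.

Call:
arm_command(deltas=[[0, 0.06, 0, -0.02, 0, 0, 0], [0, 0.12, 0, -0.04, 0, 0, 0], [0, 0.18, 0, -0.06, 0, 0, 0], [0, 0.24, 0, -0.07, 0, 0, 0], [0, 0.3, 0, -0.08, 0, 0, 0], [0, 0.36, 0, -0.09, 0, 0, 0], [0, 0.42, 0, -0.09, 0, 0, 0], [0, 0.48, 0, -0.09, 0, 0, 0], [0, 0.54, 0, -0.09, 0, 0, 0], [0, 0.6, 0, -0.09, 0, 0, 0], [0, 0.64, 0, -0.09, 0, 0, 0], [0, 0.64, 0, -0.09, 0, 0, 0]])

```text
clock: 7.32
position: [0.6137, 0.0627, 0.1643]
tool_rot: [-0.0, 0.999, -0.036, 0.0]
contact_force: [0.3, 0.1, -0.3]
finger_gap: 0.0003
```

```bash
python3 g.py; python3 look.py 6
```

```text
t 7.32 tcp [0.6137 0.0627 0.1643] fix mm [6.990e+01 1.000e-01 1.643e+02] gap 0.0003 F [ 0.3  0.1 -0.3]
xdir yaw -0.0712 zdir [ 0.  0. -1.] tip z mm 153.3
```

View pics/s6.png

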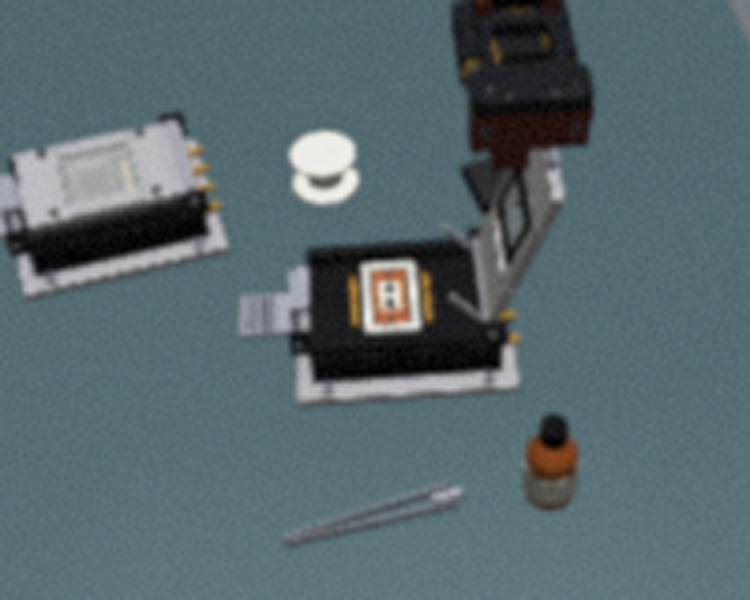

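The lid has gone over and leans back. I withdraw forward and up.

Call:
arm_command(deltas=[[0, -0.1, 0, 0, 0, 0, 0], [0, -0.25, 0, -0.1, 0, 0, 0], [0, -0.5, 0, -0.3, 0, 0, 0], [0, -0.75, 0, -0.5, 0, 0, 0], [0, -1, 0, -0.7, 0, 0, 0], [0, -1, 0, -0.7, 0, 0, 0], [0, -1, 0, -0.7, 0, 0, 0], [0, -1, 0, -0.7, 0, 0, 0], [0, -1, 0, -0.7, 0, 0, 0], [0, -1, 0, -0.7, 0, 0, 0]])

```text
clock: 8.25
position: [0.4931, 0.071, 0.2473]
tool_rot: [0.0, 0.999, -0.036, -0.001]
contact_force: [-0.3, -0.1, 0.3]
finger_gap: -0.0001
```

```bash
python3 g.py; python3 look.py 7; python3 - <<'E'
from h import *
p=[.544,.0675,-.0701]
im=cv2.imread('pics/s7.png')
for th,c in((1.6,(255,0,0)),(1.92,(0,0,255))):
    # plate corners at underside & lip end
    L=[(58+r*-np.cos(th),y,46+r*np.sin(th)) for r,y in((0,40),(118,40),(118,15),(126,15),(126,-15),(118,-15),(118,-40),(0,-40))]
    q=(proj('side',fx(p,np.array(L)/1000))-[130,100]+.5)*3.75-.5
    cv2.polylines(im,[q.astype(int)],True,c,1)
cv2.imwrite('pics/s7o.png',im)
E
```

```text
t 8.25 tcp [0.4931 0.071  0.2473] fix mm [-51.   -0.  247.3] gap -0.0001 F [-0.3 -0.1  0.3]
xdir yaw -0.0713 zdir [-0.002  0.    -1.   ] tip z mm 236.3
```

View pics/s7o.png

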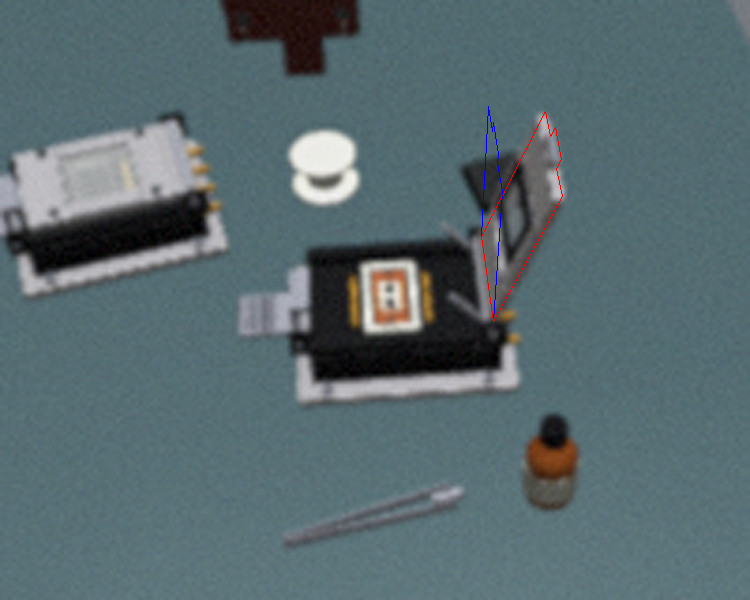

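View pics/t7.png

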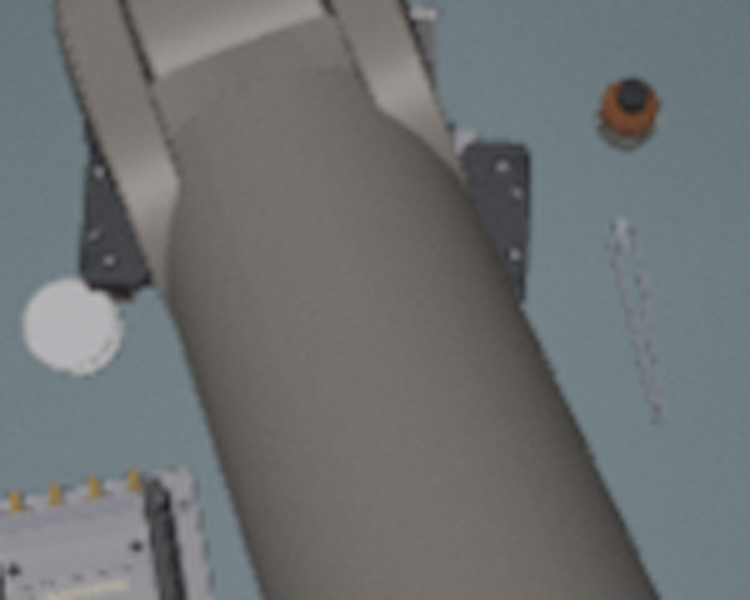

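The lid matches the 1.92 rad overlay, so it is on its stop. The module is in its nest, the bystanders are unmoved and the robot is clear. I hand in.

```bash
python3 -c "
from station import robot
print(robot.close_job(), robot.state()['clock'])"
```

```text
the job is handed in; nothing more can be done
the job is handed in; nothing more can be done
```

The lid of the farthest fixture (0.54 m from the base) is fully open and staying there by itself. I pressed its release tab with the closed fingers at about 5 N. The lid popped to about 50°, and I pushed its edge past upright until it fell back on its stop. I then withdrew the arm and handed in at about 8.4 s of the 43 s allowed.

My last side picture showed the lid matching the projected outline at 1.92 rad, with the arm clear of it. The module was still in its nest, and the fingers never came near it. The spool, chip box, bottle and tweezers looked unmoved. The contact force read near zero.

Two limits on these checks:
- **Sideways force:** the last reading during the press showed about 5 N along x besides the 5 N downward. I did not trace the cause, and it was gone once the arm rose.
- **Top camera:** the arm hid the fixture in the last top picture, so the final state of the lid and module rests on the side picture alone.

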